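Wedge a wood sample fast in the sanding board

ROBOT

A 6-joint arm with a two-finger parallel gripper is mounted at the origin on the work surface. World frame = base frame: x ahead of the robot, y to its left, z up, the work surface at z = 0. Lengths are in m, angles in rad, forces in N, time in s.
With the tool pointing down it reaches from about 0.375 to 0.9 m from the base axis. Payload 3.1 kg.
Tool frame: the origin (TCP) lies midway between the tips of the shut fingers; the grasp point (between the pads) lies 19 mm behind it; z points along the fingers, y is the line along which they close (so a half turn about z gives the same grasp; the last joint's range is limited). The gripper opens to 85 mm and grips with 20 to 120 N. Pads are 22 mm wide; open, the fingers measure 114 mm over their backs; the gripper's body (76 mm by 85 mm) begins 54 mm behind the grasp point. The pads swing forward as they close: fully open they stand 13 mm farther back than shut.
Start: joints at [-0.178, 0.527, 1.433, -0, 1.181, -0.178], TCP at [0.625, 0, 0.195] pointing down, gripper open.
Joint ranges: [-3.08, 3.08], [-0.75, 2.2], [0.22, 2.44], [-1.43, 4.57], [0, 2.65], [-2.85, 2.85]. Speed limits (rad/s): [2.79, 2.79, 3.14, 3.14, 3.14, 3.14].

INTERFACE

Orientations are given as a unit quaternion [x, y, z, w].
In Python, from rig import env gives the robot as it stands. The module is installed in compiled form; this text tells all that it offers.
- The arm moves only by the tool servo_tool, never from a script. Its argument "targets" is text: rows parted by semicolons, each of 5 numbers parted by spaces: the opening, from 0 (shut) to 1 (fully open), then the shift along the tool's x, y, z as a fraction of full scale, then the turn about the tool's z as a fraction of full scale. In form: gripper dx dy dz spin; .... A call has 1 to 10 rows; each row is the pose to reach, as a shift and turn from the pose commanded when the call began, along the tool's axes at that moment, turning the shorter way round; what a row does not reach only later rows make up. Full scale, the value 1, is 200 mm for a shift and pi rad for a turn. A row lasts 1/8 s, in which the tool goes at most 62.5 mm and 10.7 degrees, less where a joint would pass 70% of its speed; a pose out of reach is approached as far as the arm can. A call with a number of a shift or a turn outside -1 to 1 is refused whole. A call with a gripper value outside its range is refused whole. The fingers move at their own pace and stop on an object; "squeeze" is the grip in N (left out, the last holds). Time passes only in rows, so rows that repeat a pose let the fingers close. It gives the time, the measured TCP pose, the force, the opening and the grip force at its end, in the units of the state.
- env.get_obs(): the state, without advancing time (a new reading comes with each control period).
- env.read_camera(name): name is "scene" or "side" or "wrist"; returns the picture (420x560x3 uint8, red, green, blue); there is no depth.
- env.camera_info(name): a dict with "fx", "fy", "cx", "cy" (pixels), "dist" ([k1, k2, p1, p2, k3] as OpenCV has them; the pictures are not rectified), "xyz" and "orientation" of the camera in the world. Camera axes: x right, y up, looking along -z (the intrinsics and any distortion apply to the point x, -y, -z); pixel columns grow to the right and rows downward; lengths in m; the calibration is good to about 2 mm. A picture is of the moment at which its call begins: read the wrist's pose just before it. camera_info takes no time and is no camera call; for the wrist camera it gives the pose at the moment of the call.
- env.hand_in(): hands the job in; it is judged then, once.
The state is a dict: "time": time; "joint_pos": joint angles; "joint_velocities": joint speeds; "joint_torque": joint torques, N m; "position": TCP position; "ee_rot": TCP orientation; "ft_force": force on the tool from outside, world axes, zero at the start; "ft_torque": the same for the moment, N m; "opening": opening from 0.0 (shut) to 1.0 (fully open); "gripper_force": force on a finger pad.
Only numpy, scipy, OpenCV 4.12 (cv2) and the standard library are available. Lean on these libraries where they do the work, as an engineer would, in place of code of your own. Each camera call takes 0.05 s, during which the arm holds its last target. There are 200 camera calls.

TASK

Get the rectangular block of wood ready for sanding: lay it flat in the sanding board between the fence and the sliding bar, its long side running from fence to bar, and let it go. Then slide the thumb wedge along its ramp until it jams the bar firmly against the block and stays jammed, but do not force it: the old wood is soft and the bar must not crush it. Leave the other things on the bench where they lie.

Things in the scene. Friction and masses are not known exactly. Their poses are not given: they have to be found in the camera images.
- board: Sanding board screwed to the bench: plywood, 300 (x) x 280 (y) x 18 mm, origin under its centre, yaw within 0.25 rad of the robot's frame. +y points to the fence. On it, from -y to +y: ramp cleat, dark wedge, sliding bar, bed (the space for the block, at x = 0), fence; cleat, wedge, bar and fence rise 24 mm above the board's top.
- fence_mid (a point): Middle of the fence's top, 24 mm above the board's top; axes as the board's. The fence is a wooden bar 170 (x) x 30 (y) x 24 mm held by two black knobs (28 mm wide, up to 43 mm above the board's top, at x = -62 and +62). A replaceable facing strip lines its side towards the bar; strips are 4 to 8 mm thick, so the face that the block meets lies 19 to 23 mm to -y of this point. It is fixed in use.
- bar (a joint): Travel (m) of the sliding bar towards the fence, along the board's +y: 0 fully open, 0.034 at most. It stays where it is left and takes 3 N to slide. It need not be gripped: the advancing wedge pushes it along.
- bar_mid (a point): Middle of the sliding bar's top, 24 mm above the board's top; axes as the board's. The bar is 170 (x) x 30 (y) x 24 mm with an 8 mm thick, 150 mm long cork facing towards the fence, so the clamping face lies 23 mm to +y of this point. The cork gives about 1 mm for 20 N. At the start 85 to 95 mm lie open between cork and facing strip.
- wedge (a joint): Travel (m) of the thumb wedge along its ramp, thin end first: 0 drawn back, 0.155 at most, along (0.981, 0.196, 0) of the board's frame: every 5 mm along x bring it 1 mm nearer to the fence. Tongued to the ramp, it cannot lift or turn; it holds by friction where it is left. The bar closes on the block somewhere between 0.105 and 0.145, depending on fence and strip.
- thumb (a point): Centre of the thumb block, 22 (x) x 26 (y) x 34 mm high, upright on the wedge's thick end (24 to 58 mm above the board's top); axes as the board's. The dark wedge is 110 mm long, 24 mm high, 18 mm thick at the thin end (+x), 40 mm under the thumb block; its rear end (-x) is flush with the thumb block's rear face, which is free to push on.
- wedge_rear (a point): Middle of the thumb block's rear (-x) face, 11 mm behind its centre. Pushed along the ramp here it takes 2 to 6 N until the bar has closed on the block, then about 2 N more per mm; at a push of 14 to 18 N it is well jammed and stays so. The bar then presses on the block with about 1.6 N per newton of push beyond 2 N: under 10 N it is loose, over 45 N it is crushed.
- block_mid (a point): Centre of the loose rectangular block of pale sawn wood, 50 (x) x 70 (y) x 40 mm high, about 100 g, bark on its +y end (either end may face the fence). It lies on the bench to the left or right of the board. Laid in the bed, its centre is 38 mm above the bench and its 70 mm length runs along the board's y.
- slice_mid (a point): Centre of a round slice of a branch with dark bark, 72 mm across, 34 mm high: leave it.
- stub_mid (a point): Centre of a small stub of wood, 26 x 38 x 22 mm, lying on the board at its near, fence-side corner (about x = -110, y = 70 mm in the board's frame): leave it.
- sander_mid (a point): Centre of a cork hand-sanding block, 62 x 110 x 29 mm: leave it.
- jar: A closed jar, 72 mm across, 85 mm high, origin under its centre: leave it.
- brush_grip (a point): Middle of the handle of a dusting brush lying on the bench: leave it.
- driver_grip (a point): Middle of the handle of a screwdriver lying on the bench: leave it.
- offcut: An offcut strip, 45 x 140 x 22 mm, origin under its centre: leave it.
There are look-alikes about, which are no part of the job. What is shaped like the part that bears block_mid but purple is not meant.

How it is judged:
By the outcome, as a careful person would: the job done as asked, in the order asked, and still so for the second after the job is handed in, with the robot touching nothing.
It also fails if it takes over 51 s, if anything falls off the work surface, if the arm or the gripper's body presses on something with over 40 N, if the wrist force passes 120 N, or if a joint passes its speed limit or range.

## Working session

There is one attempt and no reset: what is moved stays moved. The work goes in short steps, Python scripts to look and compute and a tool call to move; the robot and the scene stay as the last step left them, time stands still between calls to the robot, and variables do not carry over. Pictures are saved under pics/ and viewed, at most 10 in all, crops included, and the job is handed in when it is done.

Besides the shell and the picture viewer there is one more tool, called as name(argument=value, ...) on one line, values as JSON. servo_tool: Moves the arm, as the interface text tells. Shift numbers are shares of 200 mm and turn numbers shares of pi rad, none past 1 either way. Its arguments: {"type":"object","properties":{"targets":{"type":"string"},"squeeze":{"type":"number"}},"required":["targets"]}

```bash
mkdir -p pics; cat > h.py <<'E'
import numpy as np, cv2
from scipy.spatial.transform import Rotation as R
from rig import env
def snap(n,f):
    i=env.camera_info(n); im=env.read_camera(n); cv2.imwrite(f'pics/{f}.png',im[:,:,::-1]); return i
def ray(i,px):
    K=np.array([[i['fx'],0,i['cx']],[0,i['fy'],i['cy']],[0,0,1]])
    u=cv2.undistortPoints(np.array(px,float).reshape(-1,1,2),K,np.array(i['dist'],float)).reshape(-1,2)
    d=np.c_[u[:,0],-u[:,1],-np.ones(len(u))]
    return np.array(i['xyz']),R.from_quat(i['orientation']).apply(d)
def at_z(i,px,z):
    o,d=ray(i,px); z=np.broadcast_to(z,len(d)); return o+d*((z-o[2])/d[:,2])[:,None]
def proj(i,P):
    K=np.array([[i['fx'],0,i['cx']],[0,i['fy'],i['cy']],[0,0,1]])
    c=R.from_quat(i['orientation']).inv().apply(np.atleast_2d(P)-np.array(i['xyz']))*[1,-1,-1]
    return cv2.projectPoints(c,np.zeros(3),np.zeros(3),K,np.array(i['dist'],float))[0].reshape(-1,2)
E
python3 - <<'E'
from h import *
import json
for n in ('scene','side'):
    i=snap(n,n+'0'); print({k:np.round(v,4).tolist() for k,v in i.items()})
o=env.get_obs(); print(o['position'],o['ee_rot'],o['time'],o['ft_force'])
a=cv2.imread('pics/scene0.png')
E
```

```text
{'fx': 507.9913, 'fy': 507.9913, 'cx': 268.0787, 'cy': 208.7086, 'dist': [-0.148, 0.0, 0.0, 0.0, 0.0], 'xyz': [1.2118, -0.2266, 1.062], 'orientation': [0.2584, 0.183, 0.5679, 0.7598]}
{'fx': 521.4139, 'fy': 521.4139, 'cx': 285.3564, 'cy': 204.4742, 'dist': [-0.1353, 0.0, 0.0, 0.0, 0.0], 'xyz': [0.1131, 0.9726, 1.3668], 'orientation': [-0.0701, 0.3289, 0.9249, -0.1773]}
[6.24268822e-01 1.53503841e-04 1.94219560e-01] [ 7.07125206e-01  7.07087643e-01 -5.68975101e-04 -8.27025030e-04] 0.1 [0.35962585 0.66295355 0.55240281]
```

View pics/scene0.png

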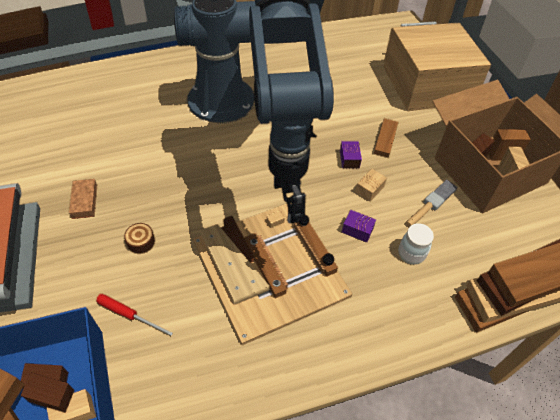

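View pics/side0.png

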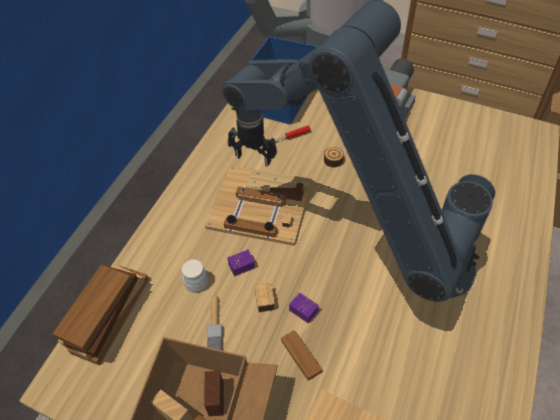

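The block (pale) is at scene (370,185) and side (264,297). The board's corners in the scene image are about (200,240), (243,342), (351,294) and (300,203). Next I measure both roughly.

```bash
python3 - <<'E'
from h import *
s=env.camera_info('scene'); d=env.camera_info('side'); w=env.camera_info('wrist')
print(at_z(s,[(370,183)],.03),at_z(d,[(264,295)],.03))
print(at_z(s,[(243,342),(351,294)],.018), at_z(d,[(208,233),(294,242),(225,166)],.018))
o=env.get_obs()
r=R.from_quat(o['ee_rot']).inv()
print(w['xyz'],r.apply(np.array(w['xyz'])-o['position']),(r*R.from_quat(w['orientation'])).as_matrix().round(3),w['fx'],w['dist'])
print(R.from_quat(o['ee_rot']).as_matrix().round(3))
a=cv2.imread('pics/scene0.png')[150:350,190:400]; b=cv2.imread('pics/side0.png')[150:330,190:330]
m=np.zeros((600,800,3),np.uint8)
a=cv2.resize(a,None,fx=2.4,fy=2.4,interpolation=2); b=cv2.resize(b,None,fx=2,fy=2,interpolation=2)
m[:a.shape[0],:a.shape[1]]=a; m[:b.shape[0],510:510+b.shape[1]]=b
cv2.imwrite('pics/m1.png',m)
E
```

```text
[[0.46734117 0.2982711  0.03      ]] [[0.46895588 0.30340574 0.03      ]]
[[ 0.79610785 -0.14139537  0.018     ]
 [ 0.75407982  0.12767873  0.018     ]] [[ 0.72978429  0.15630261  0.018     ]
 [ 0.45960963  0.08770709  0.018     ]
 [ 0.80975913 -0.13053579  0.018     ]]
[0.62388706 0.06585756 0.37288615] [ 0.06576922 -0.00073796 -0.1786415 ] [[ 0.002  0.966  0.257]
 [ 1.    -0.002  0.   ]
 [ 0.     0.257 -0.966]] 319.8637406058702 [0.02605567 0.         0.         0.         0.        ]
[[ 0.     1.    -0.002]
 [ 1.    -0.     0.   ]
 [ 0.    -0.002 -1.   ]]
```

View pics/m1.png

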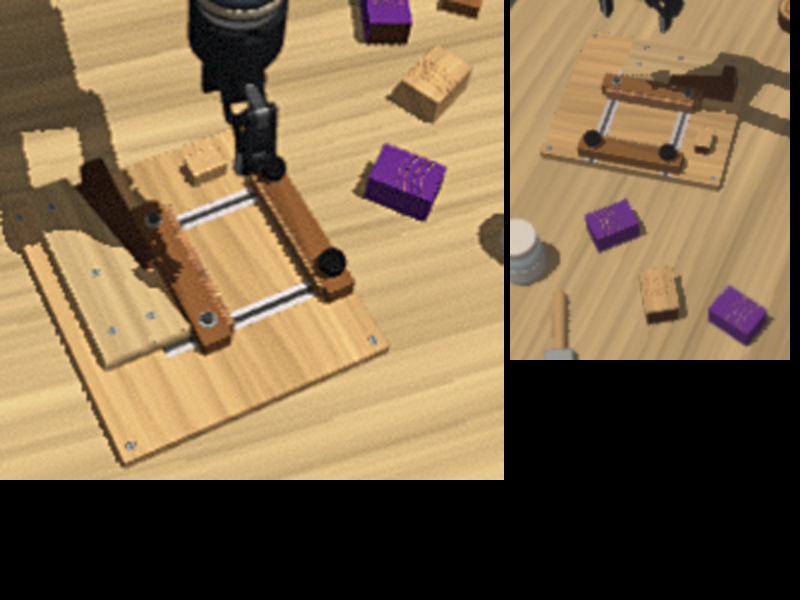

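The block's long axis is roughly clear, with the dark bark end facing away from the robot's left. I move part of the way and take a wrist view covering the block and board together.

servo_tool(targets="1 0.3 -0.13 0 0;1 0.6 -0.26 0 0;1 0.9 -0.4 0 0;1 0.95 -0.4 0 0;1 0.95 -0.4 0 0")

```text
time: 0.72
position: [0.5449, 0.1909, 0.195]
ee_rot: [0.706, 0.708, -0.0, 0.0]
ft_force: [-0.6, -0.5, -1.4]
opening: 1.0
gripper_force: 0.0
```

```bash
python3 - <<'E'
from h import *
import json
o=env.get_obs(); i=snap('wrist','w1'); s=snap('scene','s1'); print(o['position'],o['time'])
json.dump({k:np.array(v).tolist() for k,v in i.items()},open('w1.json','w'))
a=cv2.imread('pics/w1.png'); cv2.imwrite('pics/w1b.png',cv2.resize(a,(800,600),interpolation=2))
E
```

```text
[0.54485701 0.19091352 0.19500222] 0.725
```

View pics/w1b.png

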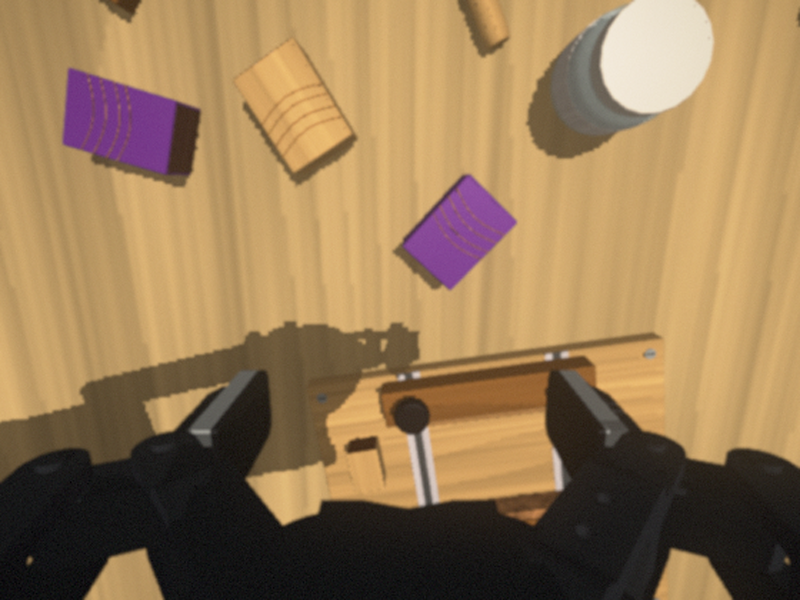

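```bash
python3 - <<'E'
from h import *
import json
i=json.load(open('w1.json'))
P=np.array([(235,80),(292,40),(354,133),(298,170)])*.7
q=at_z(i,P,.04); print(q.round(4), q.mean(0))
for k in range(4):
    e=q[(k+1)%4]-q[k]; print(np.linalg.norm(e).round(4),np.arctan2(e[1],e[0]).round(3))
B=at_z(i,np.array([(312,390),(662,342)])*.7,.018); print(B,np.linalg.norm(B[1]-B[0]))
s=env.camera_info('scene')
a=cv2.imread('pics/s1.png')[150:350,190:400]; a=cv2.resize(a,(630,600),interpolation=2); cv2.imwrite('pics/s1c.png',a)
E
```

```text
[[0.429  0.3195 0.04  ]
 [0.4683 0.3434 0.04  ]
 [0.5069 0.2873 0.04  ]
 [0.4671 0.2628 0.04  ]] [0.46783682 0.30324245 0.04      ]
0.046 0.548
0.0682 -0.968
0.0468 -2.589
0.0683 2.162
[[0.46350566 0.08411298 0.018     ]
 [0.75239681 0.12869944 0.018     ]] 0.2923115633001239
```

View pics/s1c.png

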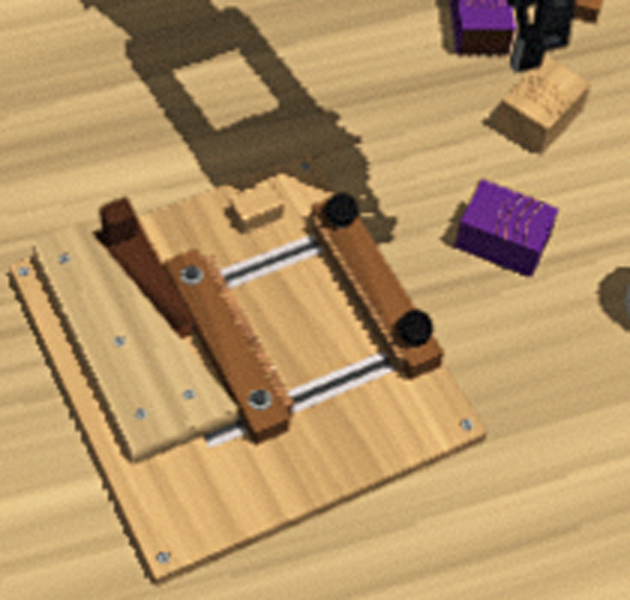

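```bash
python3 - <<'E'
from h import *
import json
from scipy.optimize import least_squares
s=env.camera_info('scene'); i=json.load(open('w1.json'))
c=np.array([(485,435),(157,578),(10,270)])/3+[190,150]
m=np.array([(.15,.14),(.15,-.14),(-.15,-.14)])
wc=np.array([(662,342),(312,390)])*.7; wm=np.array([(.15,.14),(-.15,.14)])
def W(p,m,z): return np.c_[m@np.array([[np.cos(p[2]),np.sin(p[2])],[-np.sin(p[2]),np.cos(p[2])]])+p[:2],np.full(len(m),z)]
f=lambda p:np.r_[proj(s,W(p,m,.018))-c,proj(i,W(p,wm,.018))-wc].ravel()
r=least_squares(f,[.65,0,.2]); print(r.x,r.fun.round(1)); p=r.x
inv=lambda q:(q[:,:2]-p[:2])@np.array([[np.cos(p[2]),-np.sin(p[2])],[np.sin(p[2]),np.cos(p[2])]])
S=lambda l:np.array(l)/3+[190,150]
print('knobs',inv(at_z(s,S([(341,203),(415,321)]),.061)).round(4))
print('wrist knob',inv(at_z(i,np.array([(411,412)])*.7,.061)).round(4))
print('bar +x end top',inv(at_z(s,S([(251,424),(290,405),(165,263),(198,250)]),.042)).round(4))
print('thumb top',inv(at_z(s,S([(98,210),(128,199),(135,212),(104,226)]),.076)).round(4))
E
```

```text
[ 0.62942106 -0.03155427  0.15511777] [ 0.5 -0.5 -1.3  1.3 -1.7 -1.   3.3 -1.  -3.2  0.4]
knobs [[-0.0647  0.1234]
 [ 0.0589  0.1225]]
wrist knob [[-0.063  0.13 ]]
bar +x end top [[ 0.0759 -0.0261]
 [ 0.074   0.0076]
 [-0.0835 -0.0251]
 [-0.0837  0.0042]]
thumb top [[-0.1312 -0.0614]
 [-0.1311 -0.0355]
 [-0.117  -0.0355]
 [-0.1149 -0.0631]]
```

Board fit: centre (0.629, -0.032), yaw 0.155, fence at y≈0.124 and bar at y≈-0.010 in its frame, so the opening is ≈90 mm as specified. Block at (0.468, 0.303), short axis at 0.58 rad. Now I grasp it.

servo_tool(targets="0.8 0.25 -0.17 0.1 -0.05;0.8 0.5 -0.34 0.3 -0.1;0.8 0.57 -0.386 0.5 -0.15;0.8 0.57 -0.386 0.6 -0.185;0.8 0.57 -0.386 0.65 -0.185;0.8 0.57 -0.386 0.8 -0.185;0.8 0.57 -0.386 0.925 -0.185;0.8 0.57 -0.386 0.925 -0.185;0.3 0.57 -0.386 0.925 -0.185;0.3 0.57 -0.386 0.925 -0.185", squeeze=30)

```text
time: 2.08
position: [0.4692, 0.3041, 0.0114]
ee_rot: [0.475, 0.88, 0.001, 0.001]
ft_force: [-0.3, -0.2, -0.4]
opening: 0.385
gripper_force: 0.0
```

servo_tool(targets="0.3 0 0 0 0;0.3 0 0 0 0", squeeze=30)

```text
time: 2.33
position: [0.468, 0.3042, 0.0107]
ee_rot: [0.475, 0.88, 0.0, 0.0]
ft_force: [0.3, 0.1, 0.1]
opening: 0.302
gripper_force: 0.0
```

The gripper closed to 0.30 without any grip force, so I look.

```bash
python3 - <<'E'
from h import *
import json
i=snap('wrist','w2'); s=snap('scene','s2'); d=snap('side','d2')
json.dump({k:np.array(v).tolist() for k,v in i.items()},open('w2.json','w'))
a=cv2.imread('pics/w2.png'); b=cv2.imread('pics/s2.png')[120:260,310:440]; c=cv2.imread('pics/d2.png')[230:360,200:340]
m=np.zeros((600,800,3),np.uint8); m[:420-120,:400]=a[120:,80:480]; m[:300,400:]=a[120:,80:480][:, :400]
m[:]=0; m[:315,:420]=cv2.resize(a,(420,315)); 
b=cv2.resize(b,(371,400),interpolation=2); m[:400,425:796]=b; c=cv2.resize(c,(302,280),interpolation=2); m[318:598,:302]=c
cv2.imwrite('pics/m2.png',m)
print(env.get_obs()['gripper_force'])
E
```

```text
0.0
```

View pics/m2.png

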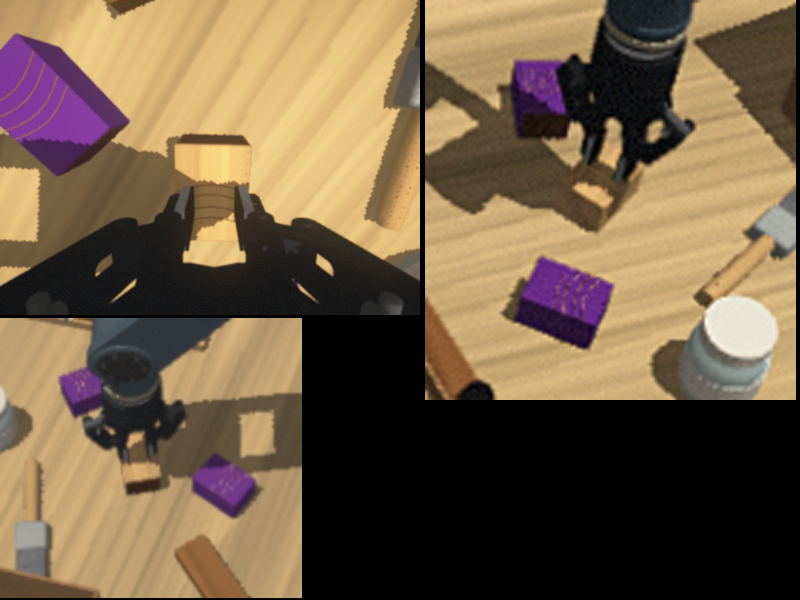

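Both pads appear to lie at the block's sides, but the reading simply equals the commanded value; I command a full close and check.

servo_tool(targets="0 0 0 0 0;0 0 0 0 0;0 0 0 0 0", squeeze=30)

```text
time: 2.85
position: [0.4677, 0.304, 0.01]
ee_rot: [0.475, 0.88, -0.0, -0.0]
ft_force: [-0.2, 0.7, -0.3]
opening: 0.001
gripper_force: 0.0
```

```bash
python3 - <<'E'
from h import *
import json
i=snap('wrist','w3')
a=cv2.imread('pics/w3.png')
o=env.get_obs(); print(o['opening'],o['position'],i['xyz'])
u=np.array([np.cos(.58),np.sin(.58)]); v=np.array([-u[1],u[0]])
c=np.array([.468,.303])
P=[list(c+sx*.025*u+sy*.035*v)+[z] for z in (0,.04) for sx,sy in ((1,1),(1,-1),(-1,-1),(-1,1))]
q=proj(i,np.array(P)).round().astype(int); print(q.tolist())
cv2.polylines(a,[q[:4].reshape(-1,1,2)],True,(0,0,255)); cv2.polylines(a,[q[4:].reshape(-1,1,2)],True,(0,255,0))
t=proj(i,np.array([o['position']]))[0].astype(int); cv2.circle(a,tuple(int(x) for x in t),4,(255,0,0),1)
cv2.imwrite('pics/w3b.png',cv2.resize(a,(800,600),interpolation=2))
E
```

```text
0.001525432788109593 [0.46775018 0.30404534 0.01006314] [0.43125972 0.35910757 0.18869157]
[[327, 182], [323, 288], [247, 288], [243, 182], [338, 196], [332, 325], [238, 325], [233, 196]]
```

View pics/w3b.png

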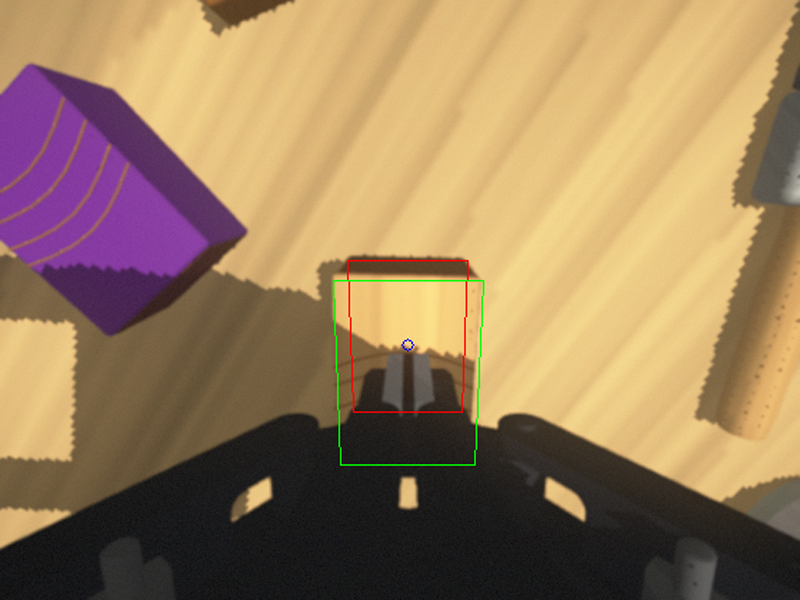

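The overlay shows the block where I measured it, but the pads look too near the camera: the finger gap in w1 implies a tip depth of ≈139 mm where 174 mm is expected. So the real tips sit about 35 mm higher than the reported TCP, above the block. I'll open and lower in guarded steps, watching the force.

servo_tool(targets="0.8 0 0 0 0;0.8 0 0 0 0;0.8 0 0 0 0;0.8 0 0 0 0;0.8 0 0 0.025 0;0.8 0 0 0.05 0;0.8 0 0 0.05 0")

```text
time: 3.78
position: [0.4673, 0.3038, -0.0006]
ee_rot: [0.475, 0.88, -0.001, -0.0]
ft_force: [0.1, -0.8, 0.6]
opening: 0.801
gripper_force: 0.0
```

```bash
python3 - <<'E'
from h import *
import json
o=env.get_obs(); print(o['ft_force'],o['position'],o['opening'])
i=snap('wrist','w4')
# expected px of tip points for tip offsets
r=R.from_quat(o['ee_rot'])
for back in (-.010,.02,.03,.04):
    print(back,proj(i,np.array(o['position'])+r.apply([[.011,-.034,-back],[.011,.034,-back]])).round(0).tolist())
a=cv2.imread('pics/w4.png'); d=env.camera_info('scene'); b=(env.read_camera('scene')[:,:,::-1])[110:260,310:440]
m=np.zeros((600,800,3),np.uint8); m[:420,:400]=a[:,80:480]; m[:450,405:795]=cv2.resize(b,(390,450),interpolation=2)
cv2.imwrite('pics/m4.png',m)
E
```

```text
[ 0.05040591 -0.82212916  0.57063078] [ 0.46725618  0.30381564 -0.000558  ] 0.8006280922115855
-0.01 [[230.0, 219.0], [341.0, 219.0]]
0.02 [[221.0, 235.0], [351.0, 235.0]]
0.03 [[217.0, 242.0], [355.0, 242.0]]
0.04 [[212.0, 249.0], [359.0, 249.0]]
```

View pics/m4.png

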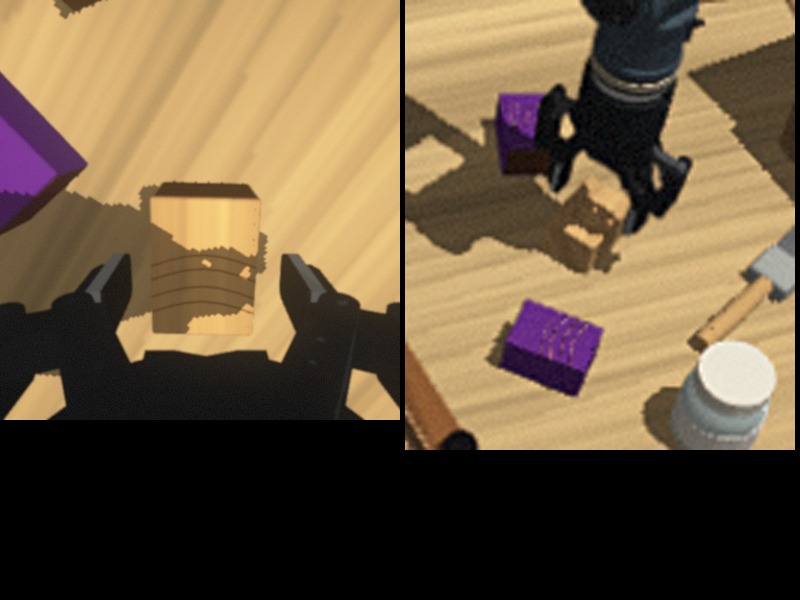

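The tips (crop x 131 and 281, row 254) match a setback of ≈42 mm, so the real TCP is about 35 mm above the reported one. The block sits centred between the fingers. Down another 24 mm.

servo_tool(targets="0.8 0 0 0.03 0;0.8 0 0 0.06 0;0.8 0 0 0.09 0;0.8 0 0 0.12 0;0.8 0 0 0.12 0")

```text
time: 4.5
position: [0.4673, 0.3038, -0.0246]
ee_rot: [0.475, 0.88, -0.001, -0.0]
ft_force: [-0.3, -0.8, 0.5]
opening: 0.802
gripper_force: 0.0
```

servo_tool(targets="0.4 0 0 0 0;0.3 0 0 0 0;0.3 0 0 0 0;0.3 0 0 0 0;0.3 0 0 0 0", squeeze=30)

```text
time: 5.12
position: [0.468, 0.3041, -0.0237]
ee_rot: [0.475, 0.88, 0.0, 0.0]
ft_force: [-0.2, 0.3, 1.4]
opening: 0.582
gripper_force: 32.1
```

Gripped (49.5 mm, 32 N). Lift, then carry over the bed.

servo_tool(targets="0.3 0 0 -0.2 0;0.3 0 0 -0.5 0;0.3 -0.2 0 -0.55 0.045;0.3 -0.45 0 -0.55 0.09;0.3 -0.7 0 -0.55 0.1356;0.3 -0.9 0 -0.55 0.1356;0.3 -0.9 0 -0.55 0.1356")

```text
time: 6.0
position: [0.5686, 0.1509, 0.086]
ee_rot: [0.652, 0.758, 0.0, 0.001]
ft_force: [-0.1, 1.6, -1.0]
opening: 0.579
gripper_force: 31.8
```

servo_tool(targets="0.3 -0.22 0.06 0 0;0.3 -0.45 0.11 0 0;0.3 -0.672 0.167 0 0;0.3 -0.672 0.167 0 0;0.3 -0.672 0.167 0 0")

```text
time: 6.62
position: [0.6189, 0.0271, 0.0856]
ee_rot: [0.65, 0.76, -0.0, -0.001]
ft_force: [-0.1, -0.0, -1.2]
opening: 0.578
gripper_force: 31.8
```

```bash
python3 - <<'E'
from h import *
import json
o=env.get_obs(); print(o['position'],R.from_quat(o['ee_rot']).as_matrix().round(3).tolist(),o['opening'],o['gripper_force'],o['time'])
i=snap('wrist','w5'); s=snap('scene','s5')
json.dump({k:np.array(v).tolist() for k,v in i.items()},open('w5.json','w'))
a=cv2.imread('pics/w5.png'); b=cv2.imread('pics/s5.png')[180:350,190:370]
m=np.zeros((600,800,3),np.uint8); m[:300,:400]=cv2.resize(a,(400,300)); m[:420,:]=0
m[:378,:]=0; m[:330,:440]=cv2.resize(a,(440,330),interpolation=cv2.INTER_AREA); m[:340,440:800]=cv2.resize(b,(360,340),interpolation=2)
cv2.imwrite('pics/m5.png',m)
E
```

```text
[0.61894693 0.02708807 0.0855709 ] [[-0.155, 0.988, -0.002], [0.988, 0.155, 0.001], [0.001, -0.002, -1.0]] 0.57824357593368 31.835666298866272 6.625
```

View pics/m5.png

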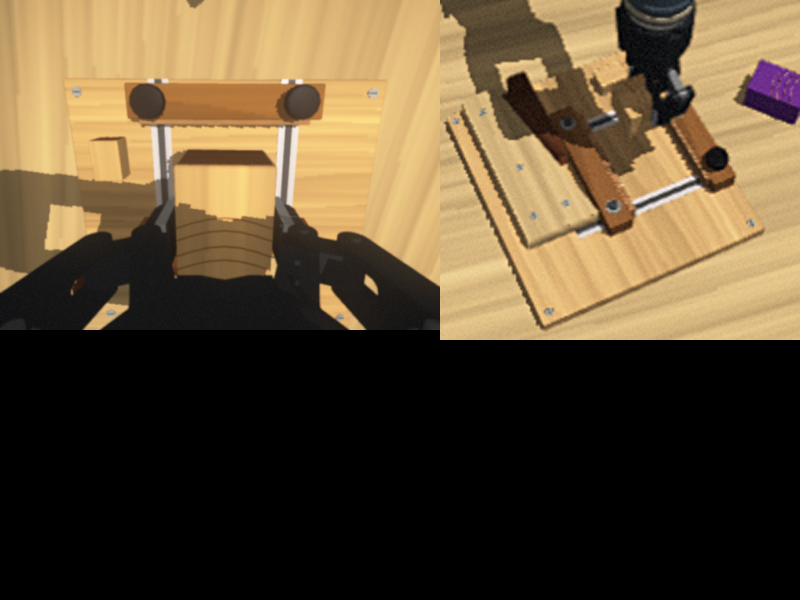

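The wrist view shows the board square to the tool: fence front edge at row ≈122, block end face at rows 150–165, columns 174–274, and slots at columns 163 and 288. Now I work out the remaining correction.

```bash
python3 - <<'E'
from h import *
import json
i=json.load(open('w5.json')); k=560/440
p=[.62942,-.03155,.1551]
o=env.get_obs()
def loc(px,z):
    q=at_z(i,np.array(px)*k,z)[:,:2]-o['position'][:2]
    r=R.from_quat(o['ee_rot']).as_matrix(); return (np.c_[q,0*q[:,0]]@r)[:,:2].round(4)  # tool x (to fence), tool y
print('board edge',loc([(66,80),(387,80)],.018))
print('fence front top',loc([(126,121),(324,121)],.042),'strip',loc([(220,126)],.042))
print('fence ends back',loc([(127,85),(323,85)],.042))
print('slots at board',loc([(163,140),(288,140)],.018))
print('knobs',loc([(147,101),(302,101)],.061))
print('block top end',loc([(174,165),(275,165)],.149),'bottom',loc([(179,150),(269,150)],.109))
E
```

```text
board edge [[ 0.0815 -0.1465]
 [ 0.0815  0.1483]]
fence front top [[ 0.0466 -0.0864]
 [ 0.0466  0.0858]] strip [[ 0.0424 -0.0046]]
fence ends back [[ 0.0764 -0.0824]
 [ 0.0764  0.0818]]
slots at board [[ 0.0262 -0.0613]
 [ 0.0263  0.0619]]
knobs [[ 0.0636 -0.0611]
 [ 0.0636  0.0598]]
block top end [[ 0.035  -0.0244]
 [ 0.035   0.0235]] bottom [[ 0.0343 -0.0291]
 [ 0.0343  0.0274]]
```

Block is centred in x with 4–7 mm to the strip. I shift it 3 mm towards the bar, lower it, release and rise.

servo_tool(targets="0.3 -0.015 0 0.15 0;0.3 -0.015 0 0.3 0;0.3 -0.015 0 0.38 0;0.3 -0.015 0 0.42 0;0.3 -0.015 0 0.45 0;0.3 -0.015 0 0.452 0;0.3 -0.015 0 0.452 0")

```text
time: 7.6
position: [0.6214, 0.0229, -0.0036]
ee_rot: [0.65, 0.76, 0.0, 0.001]
ft_force: [-0.6, 0.5, -1.6]
opening: 0.581
gripper_force: 31.9
```

servo_tool(targets="0.3 0 0 0.006 0;0.3 0 0 0.008 0;0.3 0 0 0.008 0;0.45 0 0 0.008 0;0.6 0 0 0.008 0;0.7 0 0 0.008 0;0.85 0 0 0.008 0;0.85 0 0 0.008 0")

```text
time: 8.6
position: [0.6208, 0.023, -0.0059]
ee_rot: [0.65, 0.76, 0.0, -0.0]
ft_force: [-0.0, -0.2, 0.2]
opening: 0.845
gripper_force: 0.0
```

servo_tool(targets="0.85 0 0 -0.1 0;0.85 0 0 -0.3 0;0.85 0 0 -0.6 0;0.85 0 0 -0.6 0;0.85 0 0 -0.6 0")

```text
time: 9.22
position: [0.6207, 0.023, 0.1152]
ee_rot: [0.65, 0.76, 0.0, 0.0]
ft_force: [-0.8, -0.3, -1.5]
opening: 0.849
gripper_force: 0.0
```

```bash
python3 - <<'E'
from h import *
import json
o=env.get_obs(); print(o['position'],o['ft_force'],o['time'])
i=snap('wrist','w6'); s=snap('scene','s6'); d=snap('side','d6')
json.dump({k:np.array(v).tolist() for k,v in i.items()},open('w6.json','w'))
a=cv2.imread('pics/w6.png')[60:,:]; b=cv2.imread('pics/s6.png')[200:350,190:370];c=cv2.imread('pics/d6.png')[150:260,190:330]
m=np.zeros((600,800,3),np.uint8); m[:300,:466]=cv2.resize(a,(466,300),interpolation=cv2.INTER_AREA)
m[300:,:360]=cv2.resize(b,(360,300),interpolation=2); m[300:600,400:782]=cv2.resize(c,(382,300),interpolation=2)
cv2.imwrite('pics/m6.png',m)
E
```

```text
[0.62073887 0.02304718 0.11522376] [-0.78846395 -0.28493582 -1.46067804] 9.225
```

View pics/m6.png

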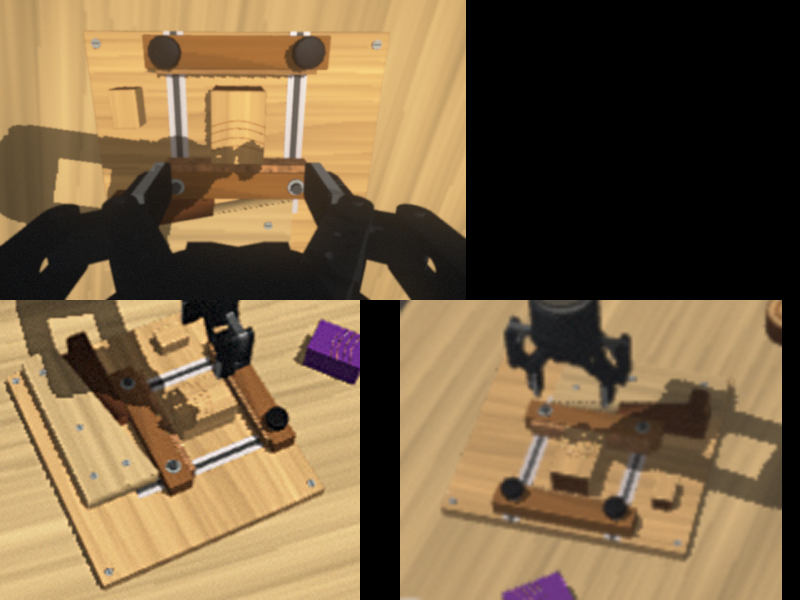

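The block lies flat in the bed, clear of the strip and bar, and nothing else has moved. The picture allowance is used up, so I locate the thumb's rear edge numerically from the intensity profiles.

```bash
python3 - <<'E'
from h import *
B=np.array([.628,-.0307]); t=.1556
ux=np.array([np.cos(t),np.sin(t)]); uy=np.array([-ux[1],ux[0]])
def prof(n,f,xs,ys,z):
    i=env.camera_info(n); im=cv2.imread(f'pics/{f}.png')
    P=np.array([list(B+x*ux+y*uy)+[z] for y in ys for x in xs])
    q=proj(i,P).astype(np.float32); v=cv2.remap(im,q[:,:1],q[:,1:],1).reshape(len(ys),len(xs),3)
    print(n,f,'z',z,'(red)'); print('   x',(np.array(xs)*1e3).round().astype(int))
    for y,r in zip(ys,v): print('%4d'%(y*1e3),r[:,2])
xs=np.arange(-.165,-.085,.004)
ys=np.arange(-.08,-.015,.006)
prof('scene','s1',xs,ys,.076)
prof('side','side0',xs,ys,.076)
prof('side','d6',xs,ys,.076)
E
```

```text
scene s1 z 0.076 (red)
   x [-165 -161 -157 -153 -149 -145 -141 -137 -133 -129 -125 -121 -117 -113
 -109 -105 -101  -97  -93  -89]
 -80 [219 224 220 211 203 210 212 213 214 210 188 184 184 187 188 188 186 182
 185 186]
 -74 [223 222 220 215 206 207 214 213 213 213 201 195 197 100  79  96 143 186
 198 198]
 -67 [220 222 222 221 209 205 214 214 216 217 207 196 183  92  26  25  27  33
  74  74]
 -61 [221 224 223 223 213 209 212 217 176 105  72  42  44  32  35  44  43  45
  74  85]
 -55 [219 222 222 222 217 209 215 202 108  70  77  82  80  56  42  44  40  49
  80  89]
 -49 [218 220 225 223 220 212 206 199  97  74  76  80  82  56  40  43  37  43
  80  89]
 -43 [218 220 223 224 221 214 207 194 108  72  82  77  72  52  45  41  50  66
  85  83]
 -37 [218 219 223 224 224 216 212 191 138 111 114 120 119 122 133 146 151 150
 150 160]
 -31 [218 219 224 225 224 219 211 204 212 219 221 216 207 203 228 232 231 230
 231 230]
 -25 [218 219 222 226 228 221 213 205 205 215 218 216 204 183 202 207 205 205
 205 205]
 -19 [214 218 220 227 227 225 216 208 204 217 219 217 209 192 193 195 195 193
 193 193]
s
[... 1287 characters left out ...]
184
 183 184]
 -67 [168 130 120 162 182 183 183 181 178 147 138 159 174 166 163 169 143 160
 151 161]
 -61 [141 100 101 135 149 164 175 141 128 111  94 101 113 107 103 102 101 102
 100 103]
 -55 [111  93  93  97 100 103 104  95  83  69  64  69  71  85  95  97  98  97
  97  97]
 -49 [108  91  91  94  96  96  94  81  59  49  48  48  51  78  96  97  97  96
  97  97]
 -43 [96 89 93 91 89 89 87 77 53 47 47 48 50 69 87 89 89 89 90 92]
 -37 [93 91 90 88 87 86 84 70 53 49 48 47 52 71 86 89 89 88 89 90]
 -31 [92 89 89 86 83 82 73 66 53 48 47 46 49 59 73 80 83 84 87 89]
 -25 [91 90 91 88 87 84 62 66 52 46 45 45 46 48 51 51 53 56 63 69]
 -19 [90 90 92 91 92 84 61 55 48 46 45 47 48 49 51 50 51 51 50 50]
```

Thumb top spans x −136…−113 and y −62…−38 mm in the board frame, which matches its 22 × 26 mm size. I shut the fingers and go 20 mm behind its rear face.

servo_tool(targets="0 -0.15 -0.2 0 0;0 -0.3 -0.45 0 0;0 -0.45 -0.7 0 0;0 -0.541 -0.855 0 0;0 -0.541 -0.855 0 0;0 -0.541 -0.855 0.15 0;0 -0.541 -0.855 0.3 0;0 -0.541 -0.855 0.4 0;0 -0.541 -0.855 0.486 0;0 -0.541 -0.855 0.486 0")

```text
time: 10.62
position: [0.4683, -0.1093, 0.0152]
ee_rot: [0.65, 0.76, -0.0, -0.002]
ft_force: [0.8, 0.1, 0.9]
opening: -0.003
gripper_force: 0.0
```

servo_tool(targets="0 0 0 0 0;0 0.008 0.04 0 0;0 0.015 0.075 0 0;0 0.015 0.075 0 0")

```text
time: 11.12
position: [0.4843, -0.1051, 0.0174]
ee_rot: [0.65, 0.76, 0.0, 0.001]
ft_force: [0.2, 0.5, -0.1]
opening: -0.001
gripper_force: 0.0
```

```bash
cat > st.py <<'E'
from h import *
B=np.array([.628,-.0307]); t=.1556
ux=np.array([np.cos(t),np.sin(t)]); uy=np.array([-ux[1],ux[0]])
def st():
    o=env.get_obs(); q=np.array(o['position'][:2])-B; f=np.array(o['ft_force'])
    print('board xy',(q@ux).round(4),(q@uy).round(4),'z',round(o['position'][2],4),'F board',(f[:2]@ux).round(2),(f[:2]@uy).round(2),f[2].round(2),'t',o['time'],'op',round(o['opening'],2))
if __name__=='__main__': st()
E
python3 st.py
```

```text
board xy -0.1535 -0.0513 z 0.0174 F board 0.28 0.48 -0.12 t 11.125 op -0.0
```

servo_tool(targets="0 0.005 0.025 0 0;0 0.01 0.05 0 0;0 0.015 0.075 0 0;0 0.02 0.1 0 0")

```text
time: 11.62
position: [0.5014, -0.0979, 0.0169]
ee_rot: [0.65, 0.76, -0.001, -0.001]
ft_force: [-3.4, -2.9, 2.5]
opening: -0.001
gripper_force: 2.3
```

```bash
python3 st.py
```

```text
board xy -0.1355 -0.0468 z 0.0169 F board -3.82 -2.29 2.53 t 11.625 op -0.0
```

Contact at about 4 N. I run on to about 80 mm of travel, well short of closing.

servo_tool(targets="0 0.006 0.03 0 0;0 0.013 0.065 0 0;0 0.02 0.1 0 0;0 0.027 0.135 0 0;0 0.034 0.17 0 0;0 0.041 0.205 0 0;0 0.048 0.24 0 0;0 0.055 0.275 0 0;0 0.062 0.31 0 0;0 0.065 0.325 0 0")

```text
time: 12.88
position: [0.5638, -0.0751, 0.0168]
ee_rot: [0.65, 0.76, -0.001, -0.001]
ft_force: [-4.0, -3.1, 3.0]
opening: -0.001
gripper_force: 2.4
```

```bash
python3 st.py
```

```text
board xy -0.0703 -0.034 z 0.0168 F board -4.47 -2.39 3.01 t 12.875 op -0.0
```

servo_tool(targets="0 0.005 0.025 0 0;0 0.01 0.05 0 0;0 0.015 0.075 0 0;0 0.019 0.095 0 0")

```text
time: 13.38
position: [0.5817, -0.0685, 0.0167]
ee_rot: [0.65, 0.76, -0.001, -0.001]
ft_force: [-4.7, -4.2, 1.4]
opening: -0.002
gripper_force: 2.4
```

servo_tool(targets="0 0.002 0.01 0 0;0 0.004 0.02 0 0;0 0.004 0.02 0 0")

```text
time: 13.75
position: [0.586, -0.067, 0.0168]
ee_rot: [0.65, 0.76, -0.0, -0.0]
ft_force: [-3.3, -3.7, 2.0]
opening: -0.003
gripper_force: 2.0
```

```bash
python3 st.py
```

```text
board xy -0.0471 -0.0294 z 0.0168 F board -3.83 -3.16 1.97 t 13.75 op -0.0
```

servo_tool(targets="0 0.002 0.01 0 0;0 0.004 0.02 0 0")

```text
time: 14.0
position: [0.5895, -0.0657, 0.0167]
ee_rot: [0.65, 0.76, -0.0, -0.001]
ft_force: [-3.3, -2.7, 2.7]
opening: -0.001
gripper_force: 2.3
```

servo_tool(targets="0 0.002 0.01 0 0;0 0.004 0.02 0 0")

```text
time: 14.25
position: [0.5934, -0.0643, 0.0168]
ee_rot: [0.65, 0.76, -0.0, -0.0]
ft_force: [-2.7, -2.7, 2.6]
opening: 0.0
gripper_force: 2.3
```

servo_tool(targets="0 0.002 0.01 0 0;0 0.004 0.02 0 0")

```text
time: 14.5
position: [0.5972, -0.0629, 0.0168]
ee_rot: [0.65, 0.76, -0.0, -0.0]
ft_force: [-5.0, -4.1, 1.2]
opening: 0.002
gripper_force: 2.3
```

servo_tool(targets="0 0.002 0.01 0 0;0 0.004 0.02 0 0")

```text
time: 14.75
position: [0.6004, -0.0617, 0.0167]
ee_rot: [0.65, 0.76, -0.001, -0.001]
ft_force: [-6.3, -5.0, 3.6]
opening: -0.002
gripper_force: 3.7
```

servo_tool(targets="0 0.002 0.01 0 0;0 0.002 0.01 0 0")

```text
time: 15.0
position: [0.6013, -0.0614, 0.0168]
ee_rot: [0.65, 0.76, -0.002, -0.002]
ft_force: [-7.5, -5.7, 4.5]
opening: 0.0
gripper_force: 4.0
```

servo_tool(targets="0 0.002 0.01 0 0;0 0.002 0.01 0 0")

```text
time: 15.25
position: [0.6021, -0.0611, 0.0168]
ee_rot: [0.65, 0.76, -0.003, -0.002]
ft_force: [-9.8, -7.3, 5.9]
opening: 0.004
gripper_force: 5.2
```

```bash
python3 st.py
```

```text
board xy -0.0303 -0.026 z 0.0168 F board -10.81 -5.71 5.91 t 15.25 op 0.0
```

Bar has closed and the force along the ramp is ≈11.7 N. Small steps from here.

servo_tool(targets="0 0.002 0.01 0 0;0 0.002 0.01 0 0;0 0.002 0.01 0 0")

```text
time: 15.62
position: [0.603, -0.0607, 0.0168]
ee_rot: [0.65, 0.76, -0.003, -0.003]
ft_force: [-11.4, -7.3, 7.0]
opening: -0.001
gripper_force: 6.4
```

```bash
python3 st.py
```

```text
board xy -0.0294 -0.0258 z 0.0168 F board -12.39 -5.46 7.03 t 15.625 op -0.0
```

servo_tool(targets="0 0.002 0.01 0 0;0 0.002 0.01 0 0;0 0.002 0.01 0 0")

```text
time: 16.0
position: [0.6038, -0.0604, 0.0168]
ee_rot: [0.65, 0.76, -0.004, -0.004]
ft_force: [-13.0, -10.4, 8.7]
opening: -0.003
gripper_force: 7.6
```

```bash
python3 st.py
```

```text
board xy -0.0286 -0.0256 z 0.0168 F board -14.43 -8.23 8.73 t 16.0 op -0.0
```

About 15.8 N along the ramp, which is within 14–18 N. I back off along the ramp and rise clear.

servo_tool(targets="0 -0.005 -0.025 0 0;0 -0.016 -0.08 0 0;0 -0.03 -0.15 0 0;0 -0.03 -0.15 -0.2 0;0 -0.03 -0.15 -0.5 0;0 -0.03 -0.15 -0.7 0;0 -0.03 -0.15 -0.7 0;0 -0.03 -0.15 -0.7 0")

```text
time: 17.0
position: [0.5797, -0.0688, 0.1563]
ee_rot: [0.65, 0.76, -0.0, -0.001]
ft_force: [0.5, 0.2, -0.2]
opening: 0.002
gripper_force: 0.0
```

```bash
cat > chk.py <<'E'
from st import *
st(); snap('scene','s7'); snap('side','d7'); snap('wrist','w7')
def prof(n,f,xs,ys,z):
    i=env.camera_info(n); im=cv2.imread(f'pics/{f}.png')
    P=np.array([list(B+x*ux+y*uy)+[z] for y in ys for x in xs])
    q=proj(i,P).astype(np.float32); v=cv2.remap(im,q[:,:1],q[:,1:],1).reshape(len(ys),len(xs),3)
    print(n,f,z,'x',(np.array(xs)*1e3).round().astype(int))
    for y,r in zip(ys,v): print('%4d'%(y*1e3),r[:,2])
xs=np.arange(-.06,.05,.005)
prof('side','d7',xs,np.arange(-.05,.0,.008),.076)   # thumb top
xs=np.arange(-.04,.041,.005)
prof('scene','s7',xs,np.arange(-.02,.12,.006),.050)
E
python3 chk.py
```

```text
board xy -0.0536 -0.0302 z 0.1563 F board 0.52 0.09 -0.15 t 17.0 op 0.0
side d7 0.076 x [-60 -55 -50 -45 -40 -35 -30 -25 -20 -15 -10  -5   0   5  10  15  20  25
  30  35  40  45]
 -50 [127 182 186 184 171 172 187 188 188 187 188 188 188 187 187 187 188 186
 186 187 187 186]
 -42 [107 164 172 172 172 171 171 173 173 173 172 173 173 173 172 173 173 173
 174 172 175 177]
 -34 [173 178 180 181 179 179 178 181 183 177 145 134 146 158 185 186 184 177
 185 187 186 189]
 -26 [190 189 190 190 190 189 189 190 185 116  84  84  85 104 173 189 172 150
 173 187 188 186]
 -18 [172 175 180 185 188 187 188 190 155  75  77  84  85 104 177 190 190 188
 188 190 192 189]
 -10 [133 137 142 146 151 154 155 132  77  67  72  75  73  94 153 178 180 182
 184 184 185 185]
  -2 [140 124 114 116 115  97  88  64  60  56  53  53  56  76  87  91  93  94
  95 116 133 152]
scene s7 0.05 x [-40 -35 -30 -25 -20 -15 -10  -5   0   5  10  15  20  25  30  35  40]
 -20 [190 213 181  78  82  77  75  44  40  34  85  90  88  88  87  89  88]
 -14 [63 78 60 73 82 81 74 45 45 60 84 85 84 83 86 86 86]
  -8 [67 69 66 81 77 80 79 80 
[... 902 characters left out ...]
 214 208 118 122 127 169]
  69 [196 212 222 205 205 202 215 217 224 215 215 202 190 117 124 128 180]
  76 [204 223 207 192 200 181 193 224 202 198 207 213 191 116 123 128 170]
  82 [189 198 218 212 208 201 221 229 227 233 221 215 193 114 121 124 173]
  88 [100  85 136 213 208 202 222 226 227 228 220 212 187 114 127 129 102]
  94 [ 60  55 108 210 209 203 223 226 226 230 218 210 189 109 117  87  55]
  99 [136 156 167 214 212 206 226 229 230 234 220 214 186 113 156 163 148]
 106 [122 122 124 144 140 138 138 143 145 140 137 143 135 119 130 123 136]
 112 [128 129 128 129 129 125 128 130 131 128 140 139 148 145 148 144 148]
 118 [132 134 141 141 143 141 141 142 145 148 144 143 144 145 142 146 147]
```

The block sits square, y 31–102 mm in the board frame, between the cork and the strip. The thumb's rear is at about −17 mm, still where I left it, and the robot is clear.

```bash
python3 -c "
from rig import env
print(env.hand_in())"
```

```text
the job is handed in; nothing more can be done
None
```

The block lies flat in the bed, long side running from fence to bar, with the bar jammed against it by a push of about 15.8 N on the wedge; I handed the job in at about 17 s and got no verdict back.

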